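Snap the open pipe clips shut with the clip pliers

ROBOT

A 6-joint arm with a two-finger parallel gripper is mounted at the origin on the work surface. World frame = base frame: x ahead of the robot, y to its left, z up, the work surface at z = 0. Lengths are in m, angles in rad, forces in N, time in s.
With the tool pointing down it reaches from about 0.35 to 1 m from the base axis. Payload 7.1 kg.
Tool frame: the origin (TCP) lies between the finger pads; the fingertips stand 22 mm ahead of it and the grasp point (between the pads) lies 3 mm ahead of it; x points along the fingers, y is the direction in which the jaws open and shut, and the axes are right-handed (so a half turn about x gives the same grasp; the last joint's range is limited). The gripper opens to 85 mm and grips with 20 to 120 N. Pads are 22 mm wide; open, the fingers measure 114 mm over their backs; the gripper's body (76 mm by 85 mm) begins 54 mm behind the grasp point. The pads swing forward as they close: fully open they stand 13 mm farther back than shut.
Start: joints at [-1.303, 0.423, 1.63, -0, 1.089, -0.019], TCP at [0.177, -0.599, 0.253] pointing down, gripper open.
Joint ranges: [-3, 3], [-0.9, 2.11], [0.09, 2.58], [-1.31, 4.45], [0.11, 2.69], [-2.54, 2.54]. Speed limits (rad/s): [2.39, 2.39, 3.01, 3.14, 3.14, 3.14].

INTERFACE

Orientations are given as a rotation vector (axis times angle).
In Python, from rig import manip gives the robot as it stands. The module is installed in compiled form; this text tells all that it offers. Calls block until the motion is done:
- manip.move_to(position, orientation): joint-space move of the TCP to a pose.
- manip.servo_line(position, orientation=None, rate=0.15): straight line of the TCP; orientation=None keeps the orientation; rate is the mean speed in m/s.
- manip.set_joints(angles): joint-space move.
- manip.command_gripper(opening, f_grip=None): finger opening in m; f_grip is the grip in N (None keeps the last); returns when the fingers have stopped.
- manip.hold(seconds).
- manip.solve_ik(position, orientation): joint angles nearest the present ones, or None.
- manip.camera(name): name is "scene" or "top"; returns a dict with "image" (480x640x3 uint8, red, green, blue), "fx", "fy", "cx", "cy" (pixels), "cam_to_world" (4x4, takes a point from camera to world coordinates). Camera axes: x right, y down, z forward; pixel columns grow to the right and rows downward; lengths in m; the calibration is good to about 2 mm. A picture is of the moment at which its call begins. There is no depth.
A pose or a line that the arm cannot do raises manip.IKError and nothing moves.
- manip.sign_off(): hands the job in, once; it reports no verdict.
Readings, each from a call of its own:
- manip.get_time(): time.
- manip.get_joint_positions(): joint angles.
- manip.get_joint_vel(): joint speeds.
- manip.get_tau(): joint torques, N m.
- manip.get_position(): TCP position.
- manip.get_ee_rot(): TCP orientation.
- manip.get_contact_force(): force on the tool from outside, world axes, zero at the start.
- manip.get_torque(): the same for the moment, N m.
- manip.get_width(): finger opening in m.
Only numpy, scipy, OpenCV 4.12 (cv2) and the standard library are available. Lean on these libraries where they do the work, as an engineer would, in place of code of your own. Each camera call takes 0.05 s, during which the arm holds its last target.

TASK

Take the clip pliers out of their stand and squeeze each of the two open snap clips on the jig's pipe with them until it clicks fully shut and stays shut by itself, then put the pliers back in their stand, upright, nose down, and let go. Work the clips only with the pliers, not with the fingers; do not bump the tall post, and leave everything else where it is.

Things in the scene. Friction and masses are not known exactly. Their poses are not given: they have to be found in the camera images.
- pliers_grip (a point): Sprung pliers, 167 mm long, 14 mm thick, about 0.2 kg, standing nose down in the stand: two black handles over a steel pivot and two bowed jaws. Point: midway between the round swellings of the handles, where they are to be gripped, 27 mm below the handle ends, 75 mm above the pivot. x: the way handles and jaws close; y: across the flat; z: up. Same when turned half round. Open, 66 mm over the swellings.
- pliers_nose (a point): Point midway between the tips of the open jaws, 140 mm below the grip point, same axes. Open, the jaw gap is 44 mm and the jaws 64 mm over their outsides; each ends in a round pad 10 mm across, 14 mm long. The jaws come in evenly as the handles are squeezed. Squeezed right home, the jaw tips end about 12 mm lower: 5 mm further from the pivot, and the pliers sink some 7 mm in the fingers.
- pliers_r (a joint): How far each lever of the pliers has turned: 0 open, 0.275 rad end stop. Handles 60 mm over the swellings = jaw gap about 39 mm, 55 mm = 35, 28 mm = 13, end stop 24 mm = 9 mm. A spring holds the pliers open: the handles push back with about 5 N open, 7 N closed, and up to 12 N while a clip is squeezed.
- clip_a_ears (a point): Black plastic clip round the pipe, 14 mm wide, open at the start: two half bands hinged under the pipe, each ending in an upright ear. Open, the ears form a V, 27 mm over their outsides at this point, 32 mm at the tops, 100 mm above the table; shut, 13 mm. Ears reach 18 mm above and below the point, which is midway between them, 82 mm above the table. x: the way they are squeezed; y: along the pipe.
- clip_b_ears (a point): A second clip the same as the first, also open at the start; the same point and axes.
- clip_c_ears (a point): A third clip the same, but already shut, its ears together; it needs nothing. The same point and axes.
- clip_a_r (a joint): How far the first clip has closed: swing of each of its halves (they move evenly), 0 open, 0.14 rad snapped shut. It springs back open if let go before 0.11 rad and snaps shut by itself beyond it; the squeeze needs up to about 7 N on each ear.
- clip_b_r (a joint): The same for the second clip.
- connector: Black connector housing 34 x 65 x 28 mm lying in front of the jig; to be left alone. Origin at the middle of its underside.
- tape: Black roll of tape lying flat, 60 mm across, 19 mm high, in front of the jig; to be left alone. Origin at the middle of its underside.
- bin: Blue two-part bin 100 x 150 x 55 mm just behind the jig; to be left alone. Origin at the middle of its underside.
- screwdriver: Black-handled screwdriver, 170 mm long, lying on the table by the stand; to be left alone. Origin at the middle of its underside.
- jar: White lidded jar, 50 mm across, 80 mm high, by the stand; to be left alone. Origin at the middle of its underside.
- carton: Cardboard carton 55 x 45 mm, 65 mm high, standing in the middle of the table towards the robot; to be left alone. Origin at the middle of its underside.
- coupling: Steel pipe coupling, 36 mm across, 54 mm high, standing by the jig; to be left alone. Origin at the middle of its underside.
- jig: Aluminium jig plate 90 x 280 x 10 mm fixed to the table, carrying a grey horizontal pipe 28 mm across, 300 mm long along the jig's y, its axis 50 mm above the table, on two dark saddles. The three clips sit on the pipe about 70 mm apart, in any order. The point lies on the table under the middle of the plate.
- stand: Grey steel pliers stand fixed to the table, foot 130 x 85 x 8 mm, one open pocket 76 mm (stand x) by 21 mm (stand y) inside, floor 8 mm and rim 48 mm above the table. Origin on the table under the middle of the pocket. The pliers stand in it open, jaw tips on the pocket floor, their x axis along the stand's x, either way round.
- post: Tall square aluminium upright fixed to the table, 20 x 20 mm, 352 mm high, on a 70 mm square foot, between stand and jig: to be passed by, it is too tall to pass over. The point is the middle of its foot on the table.
There are look-alikes about, which are no part of the job. Several things look just like the stand: the one meant starts farthest from the robot's base.

How it is judged:
By the outcome, as a careful person would: the job done as asked, in the order asked, and still so for the second after the job is handed in, with the robot touching nothing.
It also fails if it takes over 64 s, if anything falls off the work surface, if the arm or the gripper's body presses on something with over 40 N, if the wrist force passes 120 N, or if a joint passes its speed limit or range.

## Working session

There is one attempt and no reset: what is moved stays moved. The work goes in short steps, each a Python script; the robot and the scene stay as the last script left them, time stands still between calls to the robot, and variables do not carry over. Pictures are saved under pics/ and viewed, and the job is handed in when it is done.

```bash
mkdir -p pics; python3 - <<'E'
from rig import manip
import cv2,numpy as np
for n in("scene","top"):
    c=manip.camera(n); cv2.imwrite(f"pics/{n}0.png",c["image"][:,:,::-1])
    print(n,c["fx"],c["fy"],c["cx"],c["cy"]);print(np.round(c["cam_to_world"],4).tolist())
print(manip.get_time(),manip.get_ee_rot(),manip.get_width(),manip.get_contact_force())
E
```

```text
scene 455.96902204294105 455.96902204294105 318.0876243381609 234.71261682354614
[[-0.3488, 0.6649, -0.6605, 1.0978], [0.9372, 0.2517, -0.2416, 0.1528], [0.0057, -0.7032, -0.7109, 0.7436], [0.0, 0.0, 0.0, 1.0]]
top 490.6717780993373 490.6717780993373 332.5559868820573 245.0086533674247
[[-0.0259, -0.9828, 0.1827, 0.3034], [-0.9996, 0.0266, 0.0015, -0.069], [-0.0063, -0.1826, -0.9832, 1.1134], [0.0, 0.0, 0.0, 1.0]]
0.1 [ 2.06800921  0.30008982 -2.0683494 ] 0.08548501242430395 [-0.48727741  0.20596199 -0.25570173]
```

View pics/scene0.png

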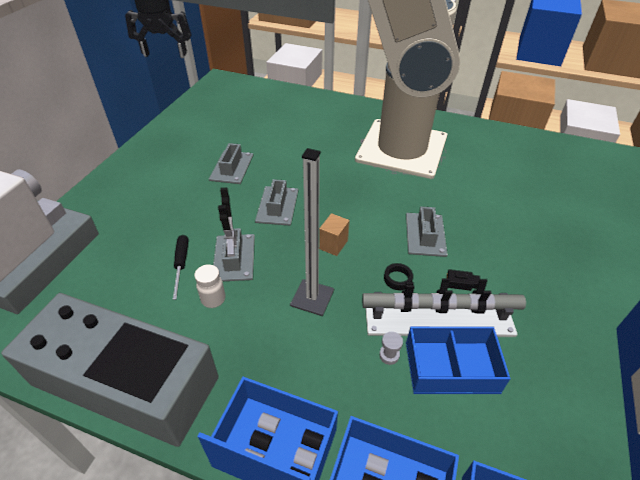

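View pics/top0.png

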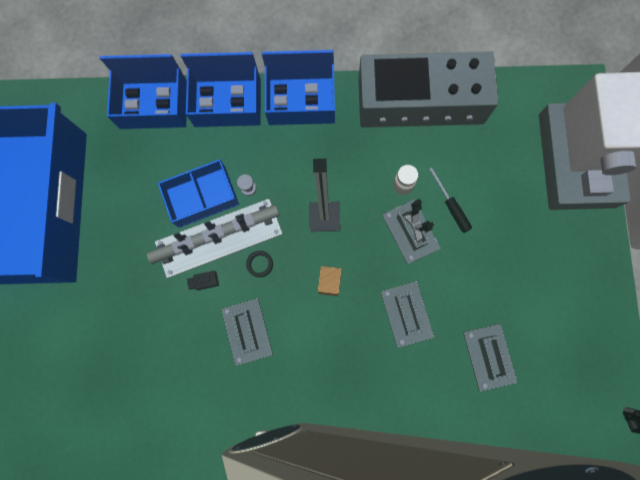

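The top view shows the pliers in the stand at about (411,230), the jig at (218,238), the post at (324,215) and the empty look-alike stands nearer the robot. I'll enlarge those areas next.

```bash
cat > h.py <<'E'
import numpy as np,cv2
from rig import manip
from scipy.spatial.transform import Rotation as R
def cam(n,save=None):
    c=manip.camera(n)
    if save: cv2.imwrite(f"pics/{save}.png",c["image"][:,:,::-1])
    return c
def ray(c,u,v):
    M=c["cam_to_world"];d=M[:3,:3]@np.array([(u-c["cx"])/c["fx"],(v-c["cy"])/c["fy"],1.]);return M[:3,3],d
def atz(c,u,v,z):
    o,d=ray(c,u,v);return o+d*(z-o[2])/d[2]
def proj(c,p):
    M=c["cam_to_world"];q=M[:3,:3].T@(np.asarray(p,float)-M[:3,3]);return np.array([c["fx"]*q[0]/q[2]+c["cx"],c["fy"]*q[1]/q[2]+c["cy"]])
def tri(c1,p1,c2,p2):
    A=np.zeros((3,3));b=np.zeros(3);L=[]
    for c,p in((c1,p1),(c2,p2)):
        o,d=ray(c,*p);d=d/np.linalg.norm(d);P=np.eye(3)-np.outer(d,d);A+=P;b+=P@o;L.append((P,o))
    x=np.linalg.solve(A,b);return x,[np.linalg.norm(P@(x-o)) for P,o in L]
def crop(img,x0,y0,w,h,k,name):
    # labelled enlarged crop, ticks every 10px
    a=cv2.resize(img[y0:y0+h,x0:x0+w,::-1],None,fx=k,fy=k,interpolation=cv2.INTER_CUBIC)
    for x in range(x0,x0+w,10):
        if x%10==0: cv2.line(a,((x-x0)*k,0),((x-x0)*k,6),(0,255,255),1); cv2.putText(a,str(x),((x-x0)*k,16),0,.32,(0,255,255),1)
    for y in range(y0,y0+h,10): cv2.line(a,(0,(y-y0)*k),(6,(y-y0)*k),(0,255,255),1); cv2.putText(a,str(y),(8,(y-y0)*k+4),0,.32,(0,255,255),1)
    cv2.imwrite(f"pics/{name}.png",a)
def load(n):
    import pickle;return pickle.load(open(n,"rb"))
E
python3 - <<'E'
from h import *
import pickle
s=cam("scene");t=cam("top");pickle.dump((s,t),open("c0.pkl","wb"))
crop(t["image"],370,180,110,90,7,"t_st");crop(t["image"],140,190,150,90,5,"t_jig")
crop(s["image"],200,180,70,110,5,"s_st");crop(s["image"],350,250,180,100,4,"s_jig")
E
```

```text
(no output)
```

View pics/t_st.png

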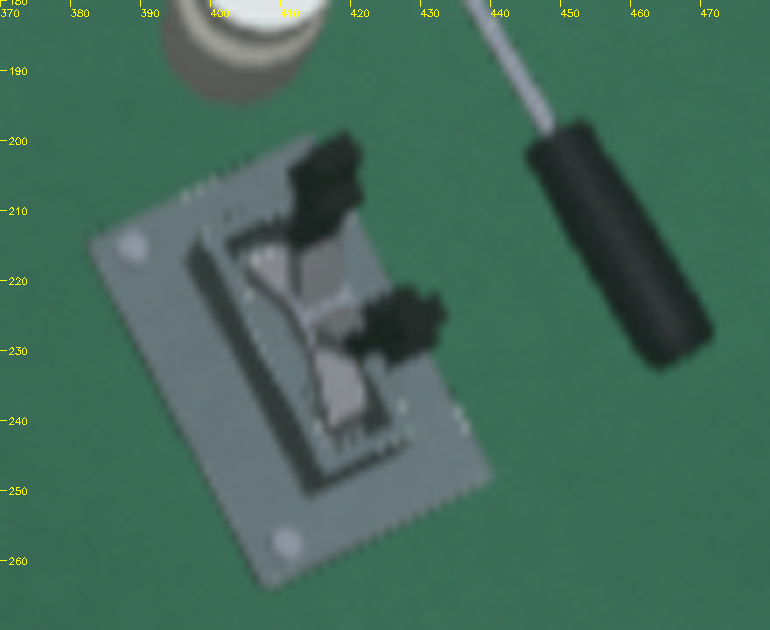

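View pics/t_jig.png

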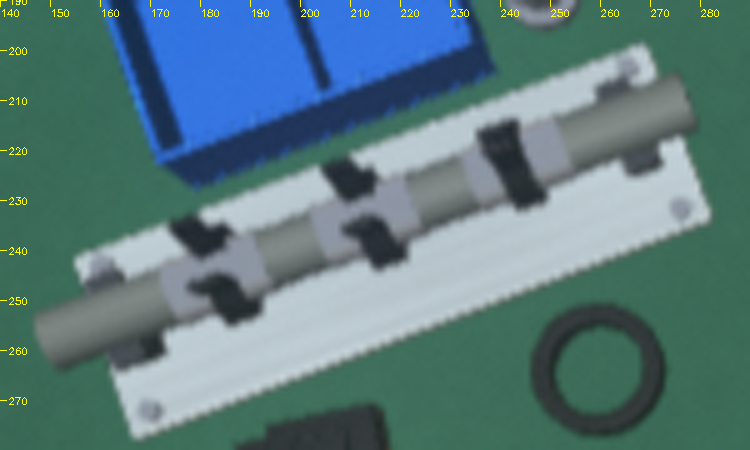

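View pics/s_st.png

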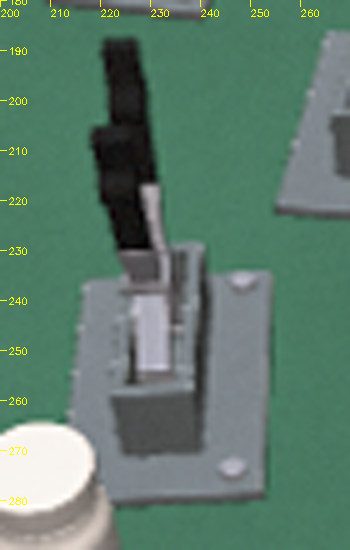

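View pics/s_jig.png

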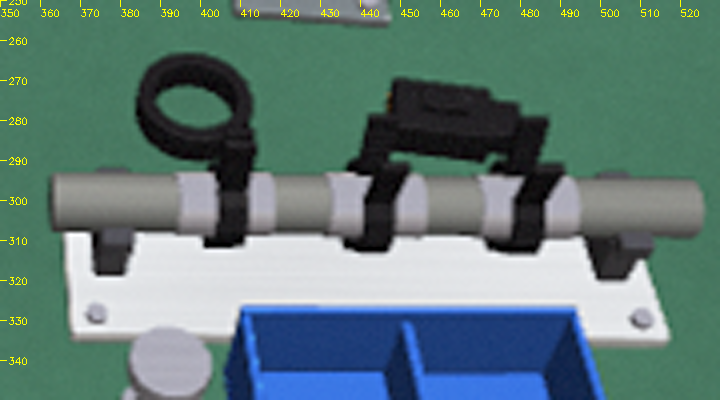

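```bash
python3 - <<'E'
from h import *
s,t=load("c0.pkl")
np.set_printoptions(precision=4,suppress=True)
print("jig plate");P=[atz(t,*p,.01)[:2] for p in((155.3,241.5),(268.5,198.5),(282,234),(167.5,278))]
for p in P:print(p)
print("c",np.mean(P,0),[np.linalg.norm(P[i]-P[i-1]) for i in range(4)])
P2=[atz(s,*p,.01)[:2] for p in((367,310),(508,310),(516.5,334),(368,334.5))];print("scene",P2[2:],)
ax=(P[1]-P[0]+P[2]-P[3]);print("ang along",np.degrees(np.arctan2(ax[1],ax[0])))
print("stand");Q=[atz(t,*p,.008)[:2] for p in((382.5,214.5),(415,198.5),(440.5,248),(408,264.2))]
for p in Q:print(p)
print("c",np.mean(Q,0),[np.linalg.norm(Q[i]-Q[i-1]) for i in range(4)])
ax=(Q[2]-Q[1]+Q[3]-Q[0]);print("ang long",np.degrees(np.arctan2(ax[1],ax[0])))
# pocket rim corners
print("pipe ends",atz(t,150.5,256.5,.05),atz(t,276,211.5,.05))
print("post foot",np.mean([atz(t,*p,.0)[:2] for p in((311,204),(341,203),(340,231),(309,231))],0), "top",atz(t,320,166,.352))
E
```

```text
jig plate
[0.5277 0.3393]
[0.6227 0.0791]
[0.5373 0.0482]
[0.4426 0.3082]
c [0.5326 0.1937] [np.float64(0.09052075112560874), np.float64(0.2770032690893084), np.float64(0.0907683137884136), np.float64(0.2767142471093159)]
scene [array([0.5294, 0.3411]), array([0.6282, 0.0816])]
ang along -69.96433897423205
stand
[ 0.5776 -0.1848]
[ 0.6138 -0.2622]
[ 0.4952 -0.3137]
[ 0.4598 -0.2375]
c [ 0.5366 -0.2496] [np.float64(0.1289805746637211), np.float64(0.08541785351494682), np.float64(0.12932964508067224), np.float64(0.08399955801770333)]
ang long -156.18667543965216
pipe ends [0.4862 0.3337 0.05  ] [0.5806 0.057  0.05  ]
post foot [ 0.5768 -0.052 ] top [ 0.5762 -0.0508  0.352 ]
```

```bash
python3 - <<'E'
from h import *
s,t=load("c0.pkl")
np.set_printoptions(precision=4,suppress=True)
c0=np.array([.5366,-.2496]);a=np.radians(23.8);X=np.array([np.cos(a),np.sin(a)]);Y=np.array([-X[1],X[0]])
def P(x,y,z): return np.r_[c0+X*x+Y*y,z]
it=t["image"].copy();is_=s["image"].copy()
k=7
def ov(c,x0,y0,w,h,name):
    a=cv2.resize(c["image"][y0:y0+h,x0:x0+w,::-1],None,fx=k,fy=k,interpolation=cv2.INTER_CUBIC)
    def pt(p): q=proj(c,p);return (int((q[0]+.5-x0)*k),int((q[1]+.5-y0)*k))
    def box(x,y,z,col):
        L=[pt(P(sx*x,sy*y,z)) for sx,sy in((1,1),(1,-1),(-1,-1),(-1,1))]
        cv2.polylines(a,[np.array(L)],True,col,1)
    box(.065,.0425,.008,(0,0,255));box(.038,.0105,.048,(0,255,255));box(.033,.007,.148,(255,0,255));box(.033,.007,.175,(255,0,0));box(.032,.007,.01,(0,255,0))
    cv2.imwrite(f"pics/{name}.png",a)
ov(t,370,180,110,90,"o_t");ov(s,200,180,70,80,"o_s")
E
```

```text
(no output)
```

View pics/o_t.png

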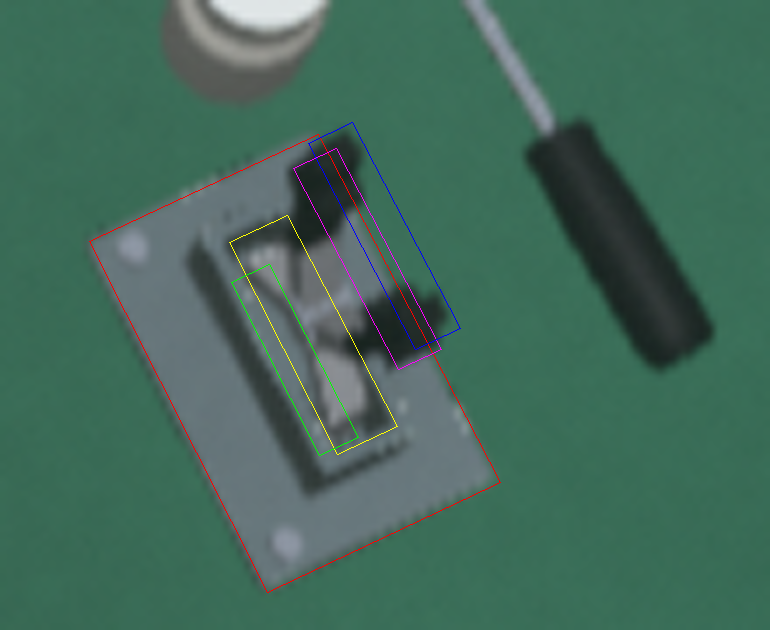

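View pics/o_s.png

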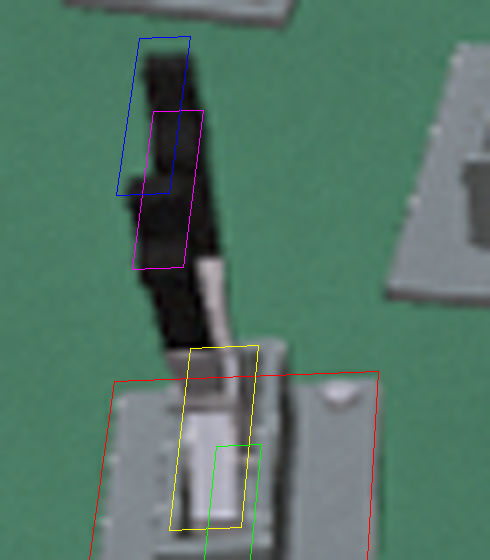

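```bash
cat > ovj.py <<'E'
from h import *
def ovj(c,offs,c0,ang,x0,y0,w,h,k,name,r=(0,0,1)):
    a_=np.radians(ang);X=np.array([np.cos(a_),np.sin(a_)]);Y=np.array([-X[1],X[0]])
    P=lambda x,y,z:np.r_[np.array(c0)+X*x+Y*y,z]
    a=cv2.resize(c["image"][y0:y0+h,x0:x0+w,::-1],None,fx=k,fy=k,interpolation=cv2.INTER_CUBIC)
    def pt(p): q=proj(c,p);return (int((q[0]+.5-x0)*k),int((q[1]+.5-y0)*k))
    def poly(L,col): cv2.polylines(a,[np.array([pt(P(*l)) for l in L])],True,col,1)
    poly([(sx*.045,sy*.14,.01) for sx,sy in((1,1),(1,-1),(-1,-1),(-1,1))],(0,0,255))
    for sx in(-.014,.014): poly([(sx,-.15,.05),(sx,.15,.05)],(0,200,200))
    for o,q in zip(offs,r):
        for sg in(1,-1):
            t,b=(.016,.011) if not q else (.0065,.0065)
            poly([(sg*t,o-.007,.1),(sg*t,o+.007,.1),(sg*b,o+.007,.064),(sg*b,o-.007,.064)],(255,0,255) if sg>0 else (0,255,0))
    cv2.imwrite(f"pics/{name}.png",a)
E
python3 - <<'E'
from ovj import *
s,t=load("c0.pkl")
C=(.5326,.1937)
ovj(t,(.07,0,-.07),C,20.03,140,190,150,90,5,"oj_t");ovj(s,(.07,0,-.07),C,20.03,350,250,180,100,4,"oj_s")
E
```

```text
(no output)
```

View pics/oj_t.png

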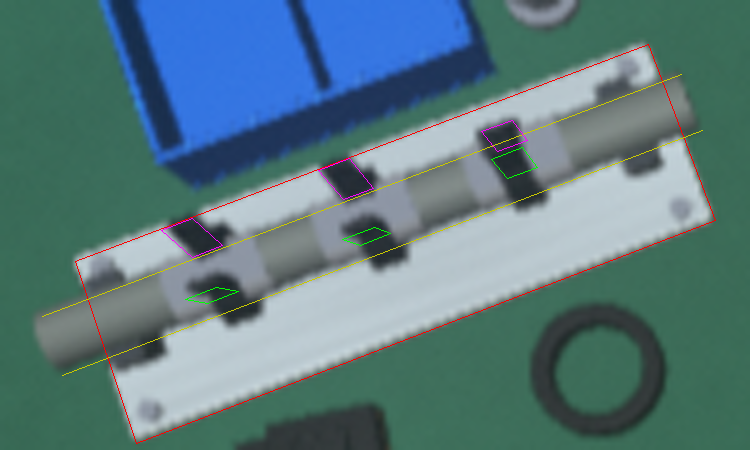

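View pics/oj_s.png

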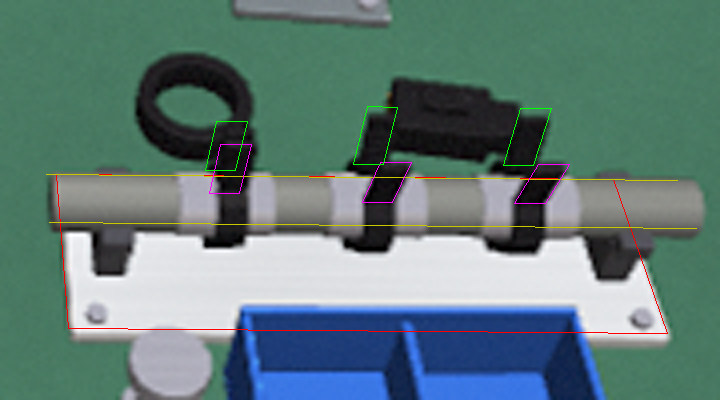

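```bash
cat >> h.py <<'E'
def ori(ang,flip=False):
    a=np.radians(ang+(180 if flip else 0));y=np.array([np.cos(a),np.sin(a),0]);x=np.array([0,0,-1.]);z=np.cross(x,y)
    return R.from_matrix(np.c_[x,y,z]).as_rotvec()
def st(): print("t",round(manip.get_time(),2),"p",np.round(manip.get_position(),4),"w",round(manip.get_width(),4),"F",np.round(manip.get_contact_force(),1))
E
python3 - <<'E'
from h import *
s,t=load("c0.pkl")
print("carton",atz(t,330,278,.065),"rotM",R.from_rotvec(manip.get_ee_rot()).as_matrix().round(2).tolist())
for f in(0,1):
    for p,a in(((.5366,-.2496,.26),23.8),((.5366,-.2496,.15),23.8),((.39,-.06,.36),22),((.533,.194,.23),20),((.509,.258,.23),20),((.533,.194,.30),20)):
        q=manip.solve_ik(p,ori(a,f));print(f,p,None if q is None else np.round(q,2))
E
```

```text
carton [ 0.42639094 -0.06003081  0.065     ] rotM [[-0.0, 0.28, -0.96], [0.0, -0.96, -0.28], [-1.0, -0.0, 0.0]]
0 (0.5366, -0.2496, 0.26) [-0.46  0.37  1.7   0.    1.07 -0.87]
0 (0.5366, -0.2496, 0.15) [-0.46  0.51  1.77  0.    0.86 -0.87]
0 (0.39, -0.06, 0.36) [-0.18 -0.07  1.98 -0.    1.23 -0.57]
0 (0.533, 0.194, 0.23) [ 0.33  0.37  1.78 -0.    1.   -0.02]
0 (0.509, 0.258, 0.23) [ 0.45  0.37  1.77 -0.    1.    0.1 ]
0 (0.533, 0.194, 0.3) [ 0.33  0.29  1.72 -0.    1.14 -0.02]
1 (0.5366, -0.2496, 0.26) [-0.46  0.37  1.7  -0.    1.07  2.27]
1 (0.5366, -0.2496, 0.15) [-0.46  0.51  1.77 -0.    0.86  2.27]
1 (0.39, -0.06, 0.36) None
1 (0.533, 0.194, 0.23) None
1 (0.509, 0.258, 0.23) None
1 (0.533, 0.194, 0.3) None
```

```bash
python3 - <<'E'
from h import *
o=ori(23.8)
manip.move_to((.5366,-.2496,.26),o);st()
s=cam("scene","s1");t=cam("top","t1")
manip.servo_line((.5366,-.2496,.150),rate=.1);st()
s=cam("scene");t=cam("top")
crop(s["image"],170,130,100,110,5,"s2");crop(t["image"],370,150,110,110,5,"t2")
E
```

```text
t 2.02 p [ 0.5362 -0.2505  0.26  ] w 0.0856 F [-0.2 -0.4 -0.3]
t 3.38 p [ 0.5371 -0.2498  0.1507] w 0.0852 F [0.2 1.  0.5]
```

View pics/s2.png

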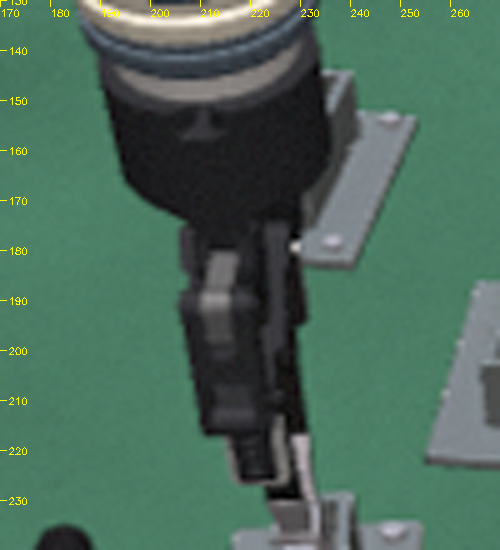

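View pics/t2.png

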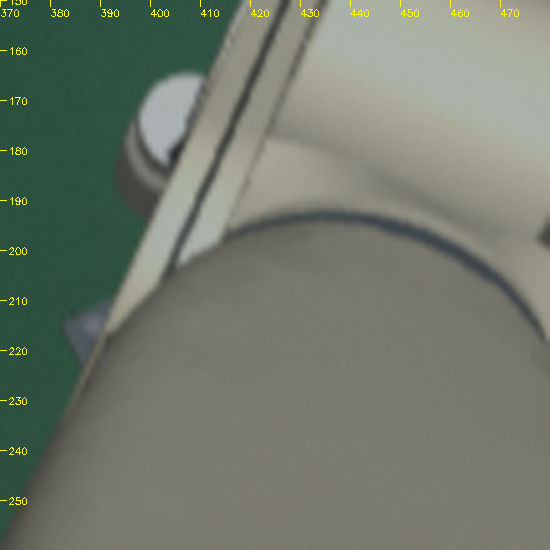

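The scene view shows the near finger (200–225, 180–218) outside the near handle, and the handle coming out below it at (225,225). The top view is blocked by the arm. Next I'll close partway and lift a little.

```bash
python3 - <<'E'
from h import *
manip.command_gripper(.0585,25);st()
manip.servo_line((.5366,-.2496,.165),rate=.05);st()
s=cam("scene");crop(s["image"],170,150,100,120,5,"s3")
E
```

```text
t 3.94 p [ 0.5389 -0.251   0.1534] w 0.0587 F [-1.   0.4 18.2]
t 4.39 p [ 0.5364 -0.2495  0.1649] w 0.0583 F [-0.5  0.2 -1.6]
```

View pics/s3.png

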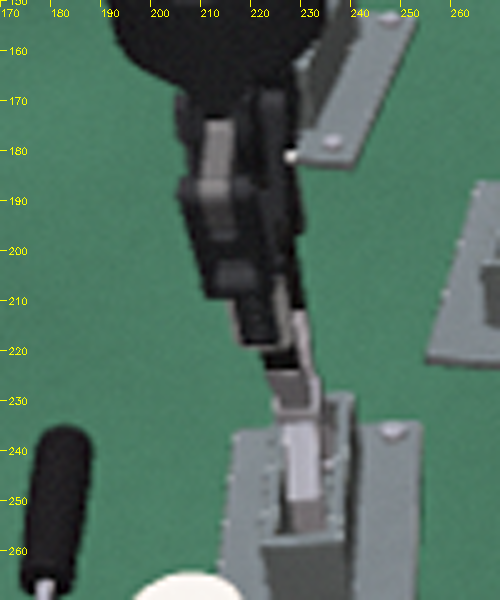

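```bash
python3 - <<'E'
from h import *
manip.servo_line((.5366,-.2496,.25),rate=.15)
manip.servo_line((.37,-.17,.33),rate=.25);st()
manip.move_to((.38,.13,.33),ori(20));st()
manip.servo_line((.5333,.1942,.29),rate=.2);st()
manip.hold(.3)
s=cam("scene","s4");t=cam("top","t4")
crop(s["image"],350,130,180,180,4,"s4c")
E
```

```text
t 6.12 p [ 0.3706 -0.1703  0.3297] w 0.0584 F [ 0.1 -1.3 -2.2]
t 7.27 p [0.3804 0.1296 0.3297] w 0.0587 F [ 0.1 -0.5 -2.3]
t 8.28 p [0.5326 0.1935 0.29  ] w 0.0585 F [ 0.1  0.2 -2.3]
```

View pics/s4.png

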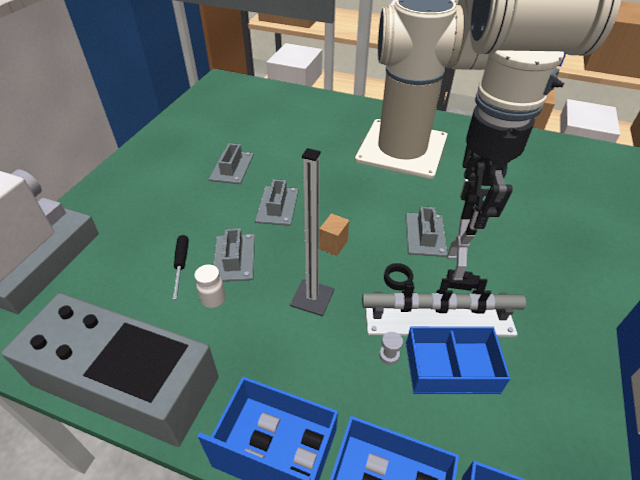

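View pics/s4c.png

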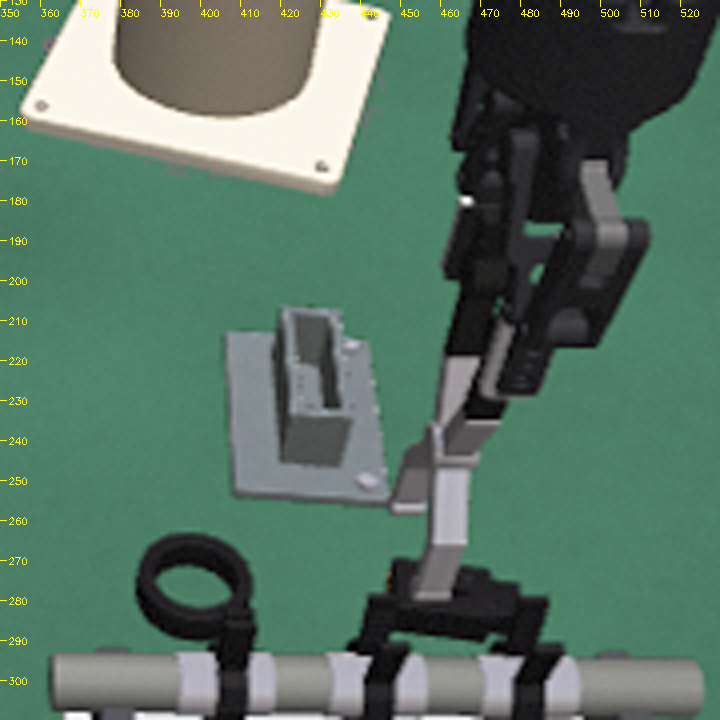

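View pics/t4.png

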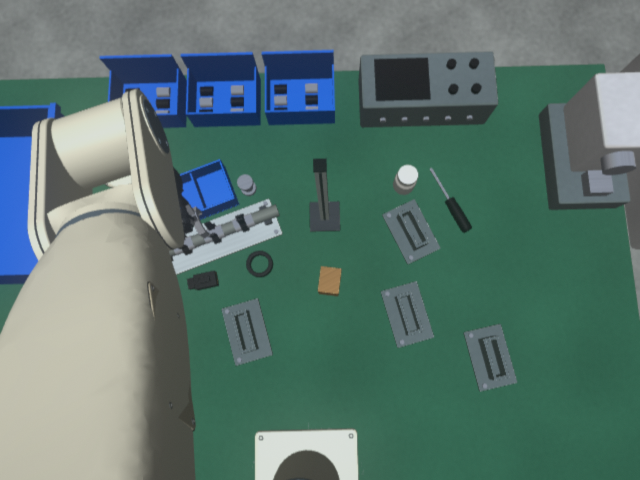

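```bash
python3 - <<'E'
from h import *
s,t=load("c0.pkl")
a=np.radians(20);X=np.array([np.cos(a),np.sin(a),0]);Y=np.array([-X[1],X[0],0])
p=manip.get_position();print(p)
for off in(.140,.1454,.150):
    n=p-[0,0,off]
    for sx in(.0295,-.0295): print(off,sx,[proj(s,n+X*sx+Y*y).round(1).tolist() for y in(-.007,.007)])
E
```

```text
[0.53312544 0.19419156 0.2903202 ]
0.14 0.0295 [[452.5, 278.4], [460.8, 278.4]]
0.14 -0.0295 [[445.8, 252.4], [453.7, 252.5]]
0.1454 0.0295 [[451.8, 280.4], [460.1, 280.5]]
0.1454 -0.0295 [[445.2, 254.4], [453.0, 254.5]]
0.15 0.0295 [[451.2, 282.1], [459.5, 282.2]]
0.15 -0.0295 [[444.6, 256.2], [452.5, 256.2]]
```

The nose projects to within about 2 px of where I predicted, with tips about 0.143 m below the TCP. Next I'll descend over the middle clip, at about scene (440–455, 280–310).

```bash
python3 - <<'E'
from h import *
manip.servo_line((.5333,.1942,.2305),rate=.06);st()
s=cam("scene");crop(s["image"],390,190,140,140,5,"s5")
E
```

```text
t 9.82 p [0.5336 0.1943 0.2309] w 0.0583 F [ 0.8 -1.  -1.7]
```

View pics/s5.png

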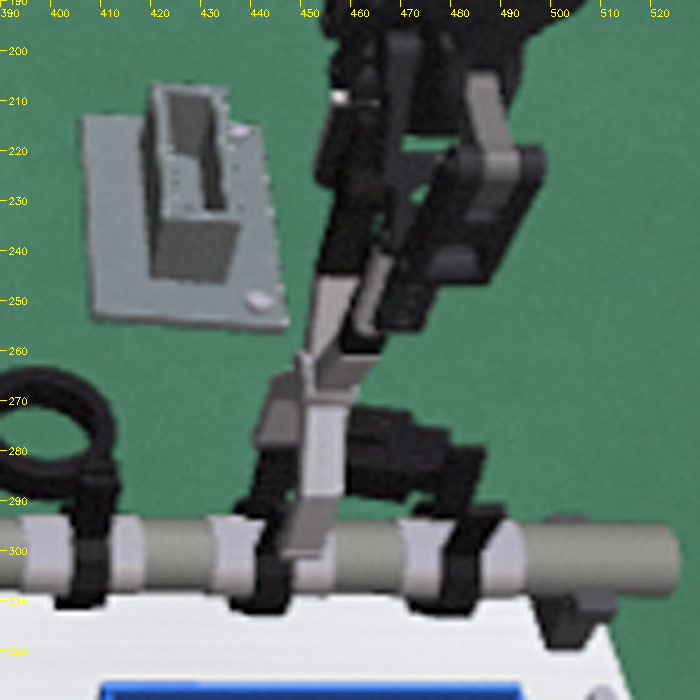

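The jaws straddle the ears: the rear jaw is at (444,278) behind the rear ear, and the front jaw tip is at (450,300) in front of the front ear. Now I'll squeeze.

```bash
python3 - <<'E'
from h import *
for w in(.050,.042,.035,.030,.0275):
    manip.command_gripper(w,40);st()
s=cam("scene");crop(s["image"],390,190,140,140,5,"s6")
E
```

```text
t 10.12 p [0.5334 0.1942 0.2307] w 0.05 F [-0.6  0.2 -2.3]
t 10.37 p [0.5337 0.1943 0.231 ] w 0.0424 F [0.6 0.2 0.7]
t 10.62 p [0.5336 0.1943 0.2308] w 0.0355 F [0.5 0.2 1. ]
t 10.85 p [0.5328 0.194  0.23  ] w 0.0301 F [ 1.1  0.6 -2.1]
t 11.07 p [0.533  0.1941 0.23  ] w 0.0278 F [ 0.7  0.  -2.3]
```

View pics/s6.png

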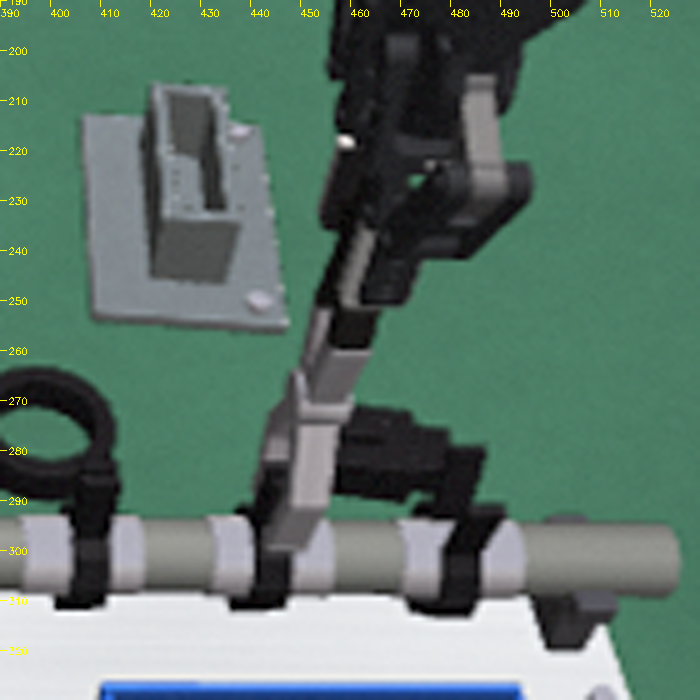

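```bash
python3 - <<'E'
from h import *
manip.command_gripper(.0265,30);st()
manip.command_gripper(.045,30);manip.command_gripper(.0585,25);st()
manip.servo_line((.5333,.1942,.285),rate=.1);st()
manip.hold(.2)
s=cam("scene");crop(s["image"],390,130,140,190,4,"s7")
E
```

```text
t 11.33 p [0.5332 0.1942 0.2304] w 0.0268 F [ 0.2  1.  -1.7]
t 11.93 p [0.5333 0.1942 0.2305] w 0.0585 F [ 0.7  1.1 -1.8]
t 12.62 p [0.533  0.1941 0.2846] w 0.0586 F [ 0.  -0.4 -2.4]
```

View pics/s7.png

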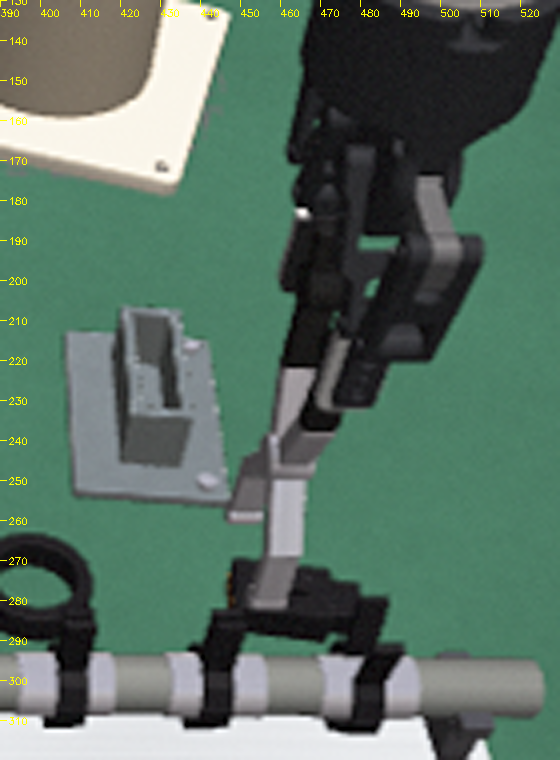

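The middle clip is shut: its ears are together at (440–450, 283–300) in the scene view. Next is the left clip, +67.5 mm along the pipe.

```bash
python3 - <<'E'
from h import *
x,y=.5102,.2576
manip.servo_line((x,y,.285),rate=.12)
manip.servo_line((x,y,.2305),rate=.06);st()
s=cam("scene");crop(s["image"],420,190,140,140,5,"s8")
E
```

```text
t 14.64 p [0.5105 0.2578 0.2309] w 0.0586 F [-0.3  0.4 -1.7]
```

View pics/s8.png

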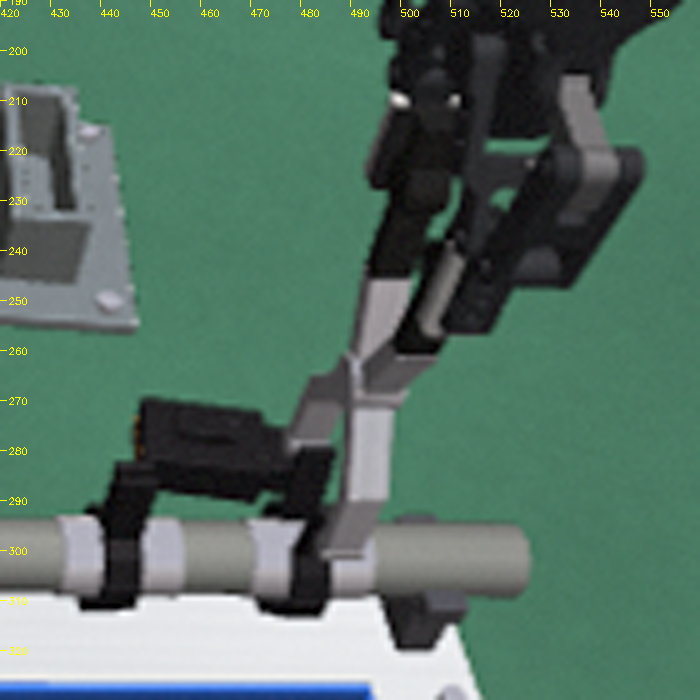

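```bash
python3 - <<'E'
from h import *
for w in(.050,.042,.035,.030,.0265):
    manip.command_gripper(w,40);st()
manip.command_gripper(.045,30);manip.command_gripper(.0585,25);st()
manip.servo_line((.5102,.2576,.285),rate=.1);st()
manip.hold(.2)
s=cam("scene");crop(s["image"],350,250,180,100,4,"s9");crop(s["image"],420,130,140,190,3,"s9b")
t=cam("top","t9")
E
```

```text
t 14.94 p [0.5103 0.2576 0.2308] w 0.0501 F [ 0.6 -0.7 -1.8]
t 15.19 p [0.5106 0.2578 0.231 ] w 0.0421 F [ 0.9 -0.6  2.6]
t 15.44 p [0.5104 0.2577 0.2308] w 0.0351 F [ 0.5 -0.2  1.5]
t 15.68 p [0.5098 0.2574 0.23  ] w 0.0305 F [ 0.2 -1.1 -1.6]
t 15.89 p [0.5099 0.2575 0.23  ] w 0.0268 F [ 1.5 -0.4 -3.1]
t 16.49 p [0.5102 0.2576 0.2305] w 0.0583 F [ 0.4  0.4 -2.7]
t 17.18 p [0.5099 0.2574 0.2847] w 0.0586 F [-0.2 -0.  -2.6]
```

View pics/s9.png

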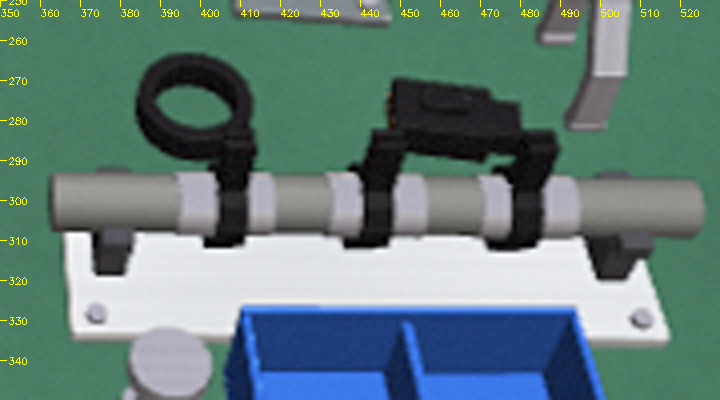

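View pics/s9b.png

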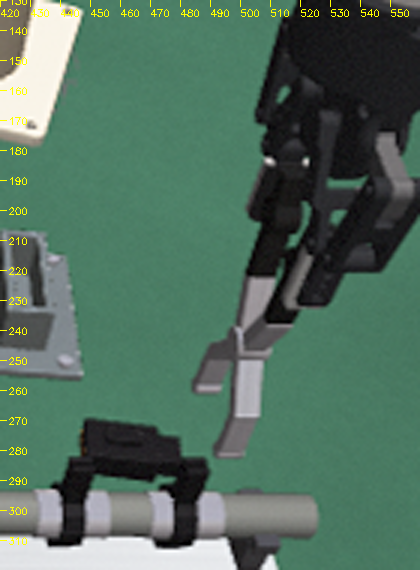

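Both clips are shut: all three ear pairs look alike in the scene view, with tops at about (410,285), (448,284) and (487,284). The pliers are still straight in the hand, so I'll go back to the stand by the same route.

```bash
python3 - <<'E'
from h import *
manip.servo_line((.38,.14,.33),rate=.22);st()
manip.move_to((.37,-.17,.33),ori(23.8));st()
manip.servo_line((.5372,-.2499,.26),rate=.2)
manip.servo_line((.5372,-.2499,.205),rate=.1);manip.hold(.3);st()
s=cam("scene");crop(s["image"],170,130,100,150,4,"s10");cam("top","t10")
X=np.array([np.cos(np.radians(23.8)),np.sin(np.radians(23.8)),0]);Y=np.array([-X[1],X[0],0])
n=manip.get_position()-[0,0,.1435]
for sx in(.0295,-.0195): print(sx,[proj(s,n+X*sx+Y*y).round(1).tolist() for y in(-.007,.007)])
c=np.array([.5366,-.2496,.048]);print("rim",[proj(s,c+X*a+Y*b).round(1).tolist() for a,b in((.038,.0105),(.038,-.0105),(-.038,-.0105),(-.038,.0105))])
E
```

```text
t 18.46 p [0.3807 0.1404 0.3301] w 0.059 F [-1.1  1.  -1.6]
t 19.64 p [ 0.3704 -0.1694  0.3298] w 0.0582 F [ 0.6  1.3 -2. ]
t 21.78 p [ 0.5375 -0.25    0.2056] w 0.0584 F [ 0.5  0.2 -1.9]
0.0295 [[224.5, 247.8], [231.4, 247.5]]
-0.0195 [[226.5, 230.9], [233.1, 230.6]]
rim [[234.0, 254.9], [223.7, 255.3], [226.7, 229.3], [236.5, 228.9]]
```

View pics/s10.png

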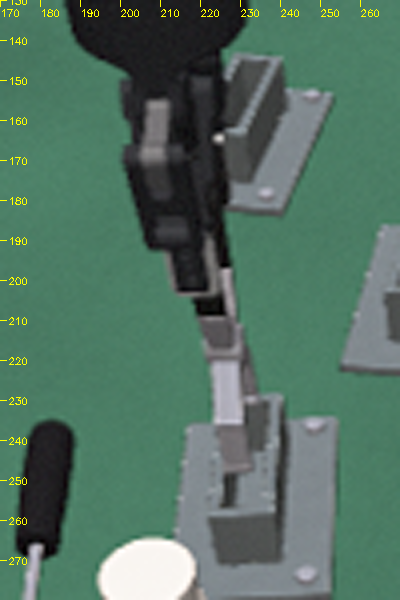

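```bash
python3 - <<'E'
from h import *
s=cam("scene");crop(s["image"],200,200,70,75,8,"s11")
s0,t0=load("c0.pkl");crop(t0["image"],385,200,60,60,10,"t11")
t=cam("top");crop(t["image"],385,200,60,60,10,"t12")
E
```

```text
(no output)
```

View pics/s11.png

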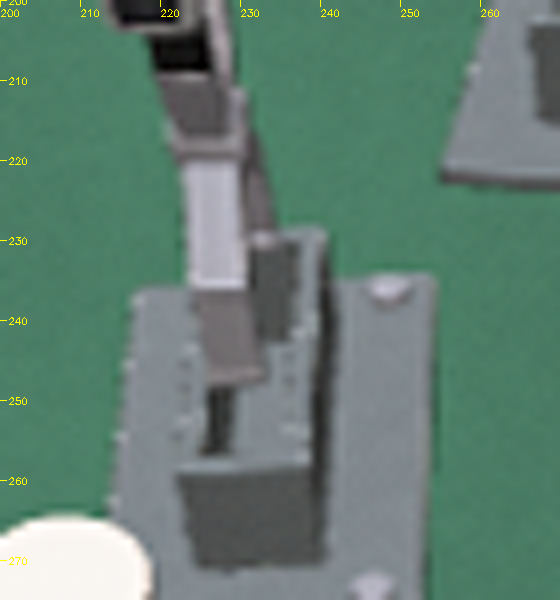

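```bash
python3 - <<'E'
from h import *
t=cv2.imread("pics/t4.png")[:,:,::-1];crop(t,375,190,70,75,8,"t13")
E
```

View pics/t13.png

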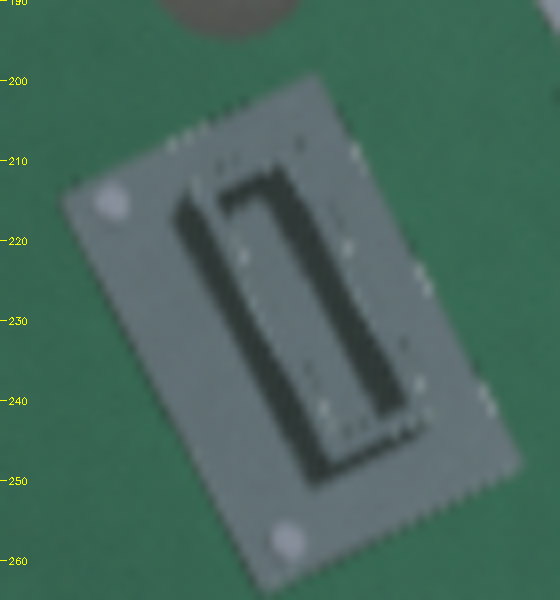

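```bash
python3 - <<'E'
from h import *
s,t=load("c0.pkl")
np.set_printoptions(precision=4,suppress=True)
X=np.array([np.cos(np.radians(23.8)),np.sin(np.radians(23.8)),0]);Y=np.array([-X[1],X[0],0])
p=manip.get_position();c0=np.array([.5366,-.2496,0])
def loc(q): d=q-c0;return np.array([d@X,d@Y])*1e3
print("TCP",loc(p))
for n,u in(("frontL",(222.3,259)),("frontR",(238.5,257.8)),("backR",(240.5,228.7))): print("scene rim outer",n,loc(atz(s,*u,.048)))
for z in(.058,.0615,.065): print("tip front edge",z,loc(atz(s,229,247.6,z)))
print("foot scene",[loc(atz(s,*u,.008)) for u in((217,235.5),(254.3,234.5))])
for n,u in(("inTL",(402.5,215.3)),("inTR",(409.7,210.8)),("inBR",(425.3,239.7)),): print("top rim",n,loc(atz(t,*u,.048)))
E
```

```text
TCP [ 0.4494 -0.5297]
scene rim outer frontL [ 48.1251 -12.4853]
scene rim outer frontR [46.6144 20.1892]
scene rim outer backR [-38.2034  19.1532]
tip front edge 0.058 [26.4005  0.6929]
tip front edge 0.0615 [29.7157  1.4131]
tip front edge 0.065 [33.0309  2.1333]
foot scene [array([-60.0706, -39.5749]), array([-58.7633,  44.4441])]
top rim inTL [35.4746 11.1041]
top rim inTR [37.8241 -8.0847]
top rim inBR [-35.6413  -9.3872]
```

The scene view puts the pocket 1–2 mm further along +Y and a few mm further along +X than my estimate. The top view puts it about 1 mm further along each. The pliers came out at Y≈0, so I'll shift by (+2, +0.7) mm and lower slowly, watching the forces.

```bash
python3 - <<'E'
from h import *
X=np.array([np.cos(np.radians(23.8)),np.sin(np.radians(23.8))]);Y=np.array([-X[1],X[0]])
c=np.array([.5366,-.2496])+X*.002+Y*.0007
manip.servo_line((*c,.205),rate=.05)
for z in(.19,.18,.172,.165,.160,.156,.153,.1515,.1500):
    manip.servo_line((*c,z),rate=.05);st()
    F=manip.get_contact_force()
    if F[2]>6 or np.hypot(*F[:2])>6: print("contact");break
s=cam("scene");crop(s["image"],190,170,80,105,6,"s14")
E
```

```text
t 22.68 p [ 0.5378 -0.2481  0.1894] w 0.0584 F [-0.4 -0.7 -2.1]
t 23.03 p [ 0.5379 -0.248   0.1795] w 0.0587 F [-0.1  0.3 -1.8]
t 23.34 p [ 0.5378 -0.248   0.1715] w 0.0585 F [ 0.5  0.7 -1.5]
t 23.63 p [ 0.5379 -0.248   0.1645] w 0.0584 F [ 1.  -0.  -2.2]
t 23.88 p [ 0.5379 -0.248   0.1596] w 0.0581 F [-0.2 -0.3 -2.4]
t 24.13 p [ 0.538  -0.248   0.1557] w 0.0586 F [ 0.4 -0.6 -1.4]
t 24.38 p [ 0.5389 -0.2484  0.1536] w 0.0589 F [1.2 0.9 2.8]
t 24.63 p [ 0.5394 -0.2488  0.1529] w 0.0583 F [ 0.5 -0.3  8.3]
contact
```

View pics/s14.png

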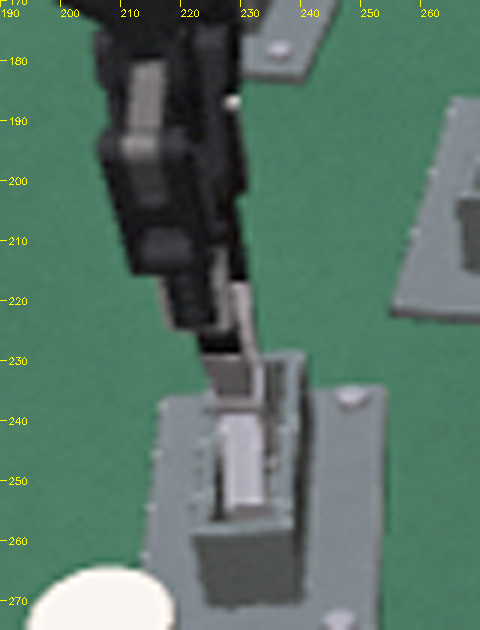

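The pliers met the floor at TCP z = 0.1535, the same as at the grasp, and the jaws are inside the pocket. Releasing.

```bash
python3 - <<'E'
from h import *
manip.servo_line((*manip.get_position()[:2],.1530),rate=.05)
manip.command_gripper(.068,20);st();manip.command_gripper(.085);st()
p=manip.get_position()
manip.servo_line((p[0],p[1],.27),rate=.08);st()
manip.move_to((.40,-.30,.33),ori(23.8));manip.hold(.3);st()
s=cam("scene","s15");crop(s["image"],190,170,80,105,5,"s15c")
t=cam("top","t15");crop(t["image"],370,180,110,90,6,"t15c")
E
```

```text
t 25.19 p [ 0.5392 -0.2486  0.1527] w 0.0677 F [0.3 0.4 0.7]
t 25.51 p [ 0.5394 -0.2487  0.153 ] w 0.0852 F [ 0.4  0.9 -0.3]
t 27.12 p [ 0.5392 -0.2486  0.2694] w 0.0852 F [ 1.  -0.3  0.3]
t 28.11 p [ 0.4008 -0.2996  0.3293] w 0.0848 F [ 0.7  0.1 -0.2]
```

View pics/s15.png

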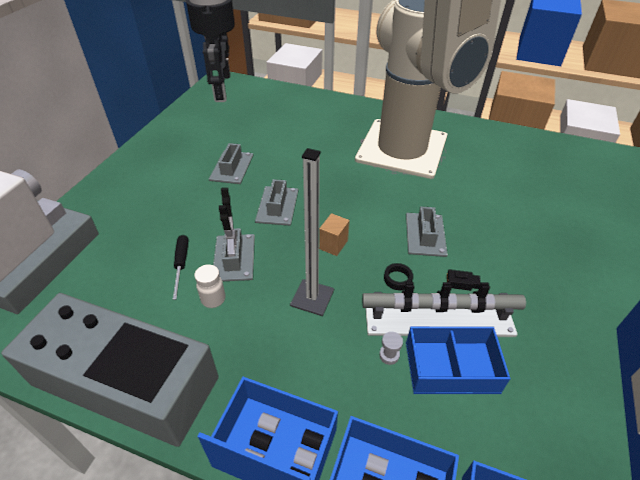

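View pics/s15c.png

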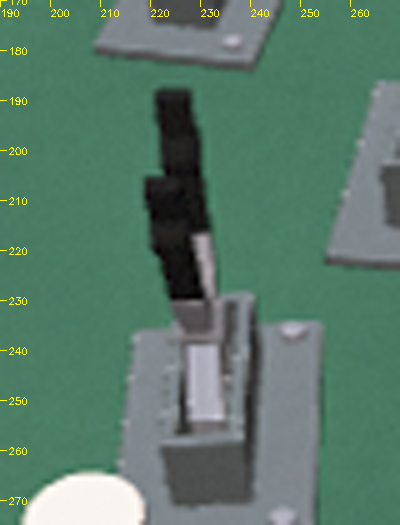

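View pics/t15.png

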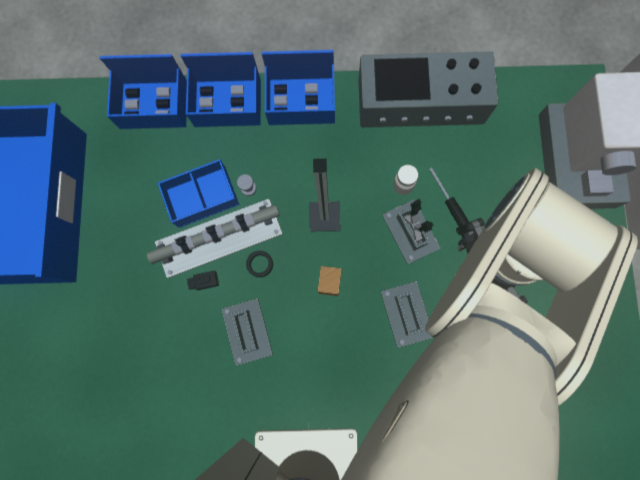

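The pliers stand upright in the stand, with handle ends at about (224,190) and (222,207) in the scene view, as at the start. All three clips are shut in both views, and everything else is where it was. Handing in.

```bash
python3 -c "
from rig import manip
manip.sign_off();print(manip.get_time())"
```

```text
the job is handed in; nothing more can be done
the job is handed in; nothing more can be done
```

I took the pliers out of the farthest stand and squeezed the middle and left clips with them until they snapped shut. The pliers are back in the stand, nose down, released, with the arm clear. The job was handed in at about 28 s on the robot's clock, against the 64 s limit.

**Last checks:**
- **Clips:** both cameras show all three clips shut, and the two I squeezed stayed shut after the jaws came off.
- **Pliers:** they stand upright in the pocket as at the start. They met the pocket floor at the same tool height as when I gripped them (0.1535 m against 0.1534 m).
- **Everything else:** nothing else looks moved. The highest outside force I read was about 18 N, while first closing on the handles in the stand.

**Disagreement:** the two cameras differed by 2–4 mm on where the stand and jig were. I took a compromise position and lowered the pliers slowly into the stand, and they met no sideways resistance.

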